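Hook the crumb tray out from under the hot contact grill

TASK

Pull out the contact grill's crumb tray for emptying: take the hook that is tucked under the low cup shelf, catch the tray's pull eye under the grill's front edge with it and draw the tray out until its front wall has come clear of the grill's front, then take the hook off and lay it down flat on the black bar mat. The grill is hot, so only the hook may touch the grill and its tray, and leave the mugs, the steel jug and the milk carton where they stand.

Things in the scene. Friction and masses are not known exactly. Their poses are not given: they have to be found in the camera images.
- hook_handle (a point): Centre of the hook's wooden handle, a bar 110 mm long (x), 24 mm wide (y), 18 mm high (z). An 8 mm steel rod runs on from its front end along +x for 150 mm, then bends sideways to +y into a leg 36 mm long. In this frame the bend is at x +205 mm, the handle's ends at x +55 and -55 mm (a small wire ring hangs 20 mm behind). Balances at about x +50 mm.
- hook_leg (a point): Middle of the hook's bent leg, on the axis of the 8 mm rod: x +203, y +18, z -5 mm in the hook_handle frame, same axes. Rod and handle have their undersides level, so the hook lies flat.
- hook: The hook as a whole, loose, about 0.16 kg; origin on its underside below the handle's centre, axes as hook_handle. It starts flat on the counter with the whole handle under the cup shelf; 105 to 130 mm of rod and the leg stick out beyond the shelf's +y edge. It slides out straight along its length. By that part of the rod alone it is held too short to reach the eye.
- grill: Steel contact grill, fixed, 340 mm deep (x), 330 wide (y), 235 high; origin on the counter under its middle, z up, controls on its front (-x), which faces the robot. Housing from 100 mm up on four legs (36 mm thick, at x +-135, y +-140 mm); front at x -170 mm, where a thermostat knob stands out 20 mm at y -95 mm. The crumb tray hangs on runners below the housing.
- eye (a point): Centre of the tray's pull eye, axes as the grill: an upright loop of 6 mm wire in the middle of the tray's front wall, on the grill's y = 0, 66 mm above the counter. Its opening, 28 mm high and 27 mm front to back, is entered from either side (along y); 100 mm is free to each side. With the tray at 0 it is 84.5 mm behind the grill's front, the loop's front bar 68 mm behind.
- tray (a joint): How far the crumb tray is drawn out towards the grill's -x, in m: 0 fully in, 0.115 at its stop; its front wall is level with the grill's front at 0.098. The tray is 200 mm wide and hangs from 46 to 92 mm above the counter; it slides stiffly (about 3 to 5 N) and stays where it is left.
- mat: Black rubber bar mat fixed on the counter, 310 mm (x) by 160 mm (y), 4 mm thick; origin at the middle of its underside. Tongs lie on the counter clear of its left (+y) side.
- cupshelf: Low dark wooden cup shelf, fixed, 300 mm (x) by 170 mm (y), on four thin legs at its corners; top at 70 mm, board 12 mm thick, open beneath on the +y side; origin on the counter under its middle. A gallery wire 25 mm high stands along its -y edge.
- cup_a: White mug, 72 mm across and 62 mm high, standing on the cup shelf; origin under its middle.
- cup_b: Another such mug on the cup shelf.
- carton: Milk carton, 70 by 70 by 215 mm, standing at the grill's right (-y) side; origin under its middle.
- jug: Steel milk jug, 80 mm across and 85 mm high, standing beyond the mat (+x), its handle turned away from the mat; origin under its middle.

How it is judged:
By the outcome, as a careful person would: the job done as asked, in the order asked, and still so for the second after the job is handed in, with the robot touching nothing.
It also fails if it takes over 72 s, if anything falls off the work surface, if the arm or the gripper's body presses on something with over 40 N, if the wrist force passes 120 N, or if a joint passes its speed limit or range.

ROBOT

A 6-joint arm with a two-finger parallel gripper is mounted at the origin on the work surface. World frame = base frame: x ahead of the robot, y to its left, z up, the work surface at z = 0. Lengths are in m, angles in degrees, forces in N, time in s.
With the tool pointing down it reaches from about 0.325 to 0.85 m from the base axis. Payload 15.5 kg.
Tool frame: the origin (TCP) lies at the very end of the fingers, on their centre line; the grasp point (between the pads) lies arm.grip_depth behind it (arm.grip_depth is the distance from the TCP to the grasp point, in m); z points along the fingers, y is the direction in which the jaws open and shut (so a half turn about z gives the same grasp; the last joint's range is limited). The gripper opens to 91 mm and grips with 3 to 60 N. Pads are 32 mm wide; open, the fingers measure 118 mm over their backs; the gripper's body (76 mm by 178 mm) begins 60 mm behind the grasp point.
Start: joints at [59.101, 28.281, 77.091, -0, 74.628, -5.472], TCP at [0.268, 0.564, 0.214] pointing down, gripper open.
Joint ranges: [-166.48, 166.48], [-47.26, 123.95], [12.59, 153.08], [-70.14, 250.14], [6.76, 159.57], [-176.63, 176.63]. Speed limits (degrees/s): [108.29, 108.29, 147.25, 172.46, 172.46, 172.46].

INTERFACE

Orientations are given as a 3x3 rotation matrix whose columns are the frame's x, y, z axes.
In Python, from rig import arm gives the robot as it stands. Calls block until the motion is done:
- arm.move_to(position, orientation): joint-space move of the TCP to a pose.
- arm.move_l(position, orientation=None, feed=0.15): straight line of the TCP; orientation=None keeps the orientation; feed is the mean speed in m/s.
- arm.move_joints(angles): joint-space move.
- arm.grip(opening): finger opening in m; the grip force is fixed at half the most; returns when the fingers have stopped.
- arm.sleep(seconds).
- arm.solve_ik(position, orientation): joint angles nearest the present ones, or None.
- arm.snapshot(name): name is "side" or "top"; returns the picture (480x640x3 uint8, red, green, blue); there is no depth.
- arm.get_calibration(name): a dict with "intrinsics" (3x3 intrinsics, pixels), "k1" (the pictures are not rectified: a ray, as slopes to the right and down, at radius r is drawn at 1 + k1 r^2 times it, then the intrinsics apply), "cam_to_world" (4x4, takes a point from camera to world coordinates). Camera axes: x right, y down, z forward; pixel columns grow to the right and rows downward; lengths in m; the calibration is good to about 2 mm. A picture is of the moment at which its call begins. get_calibration takes no time and is no camera call.
A pose or a line that the arm cannot do raises arm.Unreachable and nothing moves.
- arm.sign_off(): hands the job in, once; it reports no verdict.
Readings, each from a call of its own:
- arm.current_t(): time.
- arm.current_joint_positions(): joint angles.
- arm.current_dq(): joint speeds.
- arm.current_tau(): joint torques, N m.
- arm.current_ee_pos(): TCP position.
- arm.current_tool_rot(): TCP orientation.
- arm.current_force(): force on the tool from outside, world axes, zero at the start.
- arm.current_torque(): the same for the moment, N m.
- arm.current_width(): finger opening in m.
Only numpy, scipy, OpenCV 4.12 (cv2) and the standard library are available. Lean on these libraries where they do the work, as an engineer would, in place of code of your own. Each camera call takes 0.05 s, during which the arm holds its last target. There are 200 camera calls.

## Working session

There is one attempt and no reset: what is moved stays moved. The work goes in short steps, each a Python script; the robot and the scene stay as the last script left them, time stands still between calls to the robot, and variables do not carry over. Pictures are saved under pics/ and viewed, on a budget of 10 in all, crops included, one or two more only if the job needs it, and the job is handed in when it is done.

```bash
ls; mkdir -p pics; python3 - <<'E'
from rig import arm
import cv2
for n in("side","top"):
    cv2.imwrite(f"pics/{n}0.png",arm.snapshot(n)[:,:,::-1])
    c=arm.get_calibration(n);print(n,c)
print(arm.grip_depth,arm.current_t(),arm.current_tool_rot())
E
```

```text
pics
side {'intrinsics': array([[541.34441499,   0.        , 316.09932481],
       [  0.        , 541.34441499, 241.38236161],
       [  0.        ,   0.        ,   1.        ]]), 'k1': 0.018825556180093433, 'cam_to_world': array([[ 0.55521674, -0.60482117,  0.57089904, -0.12470758],
       [-0.83153837, -0.38990742,  0.3956212 , -0.46930096],
       [-0.0166823 , -0.69437998, -0.71941514,  0.93159073],
       [ 0.        ,  0.        ,  0.        ,  1.        ]])}
top {'intrinsics': array([[536.80076859,   0.        , 318.3687638 ],
       [  0.        , 536.80076859, 237.06522986],
       [  0.        ,   0.        ,   1.        ]]), 'k1': -0.14396719535605942, 'cam_to_world': array([[ 2.01996971e-03, -9.97283310e-01,  7.36336847e-02,
         4.77173257e-01],
       [-9.99997790e-01, -1.97160154e-03,  7.29556576e-04,
         4.14618887e-02],
       [-5.82398311e-04, -7.36349957e-02, -9.97285089e-01,
         1.34430871e+00],
       [ 0.00000000e+00,  0.00000000e+00,  0.00000000e+00,
         1.00000000e+00]])}
0.0188 0.1 [[-9.03107553e-01  4.29414079e-01 -5.45515899e-04]
 [ 4.29414414e-01  9.03107094e-01 -9.15173556e-04]
 [ 9.96708692e-05 -1.06075254e-03 -9.99999432e-01]]
```

View pics/side0.png

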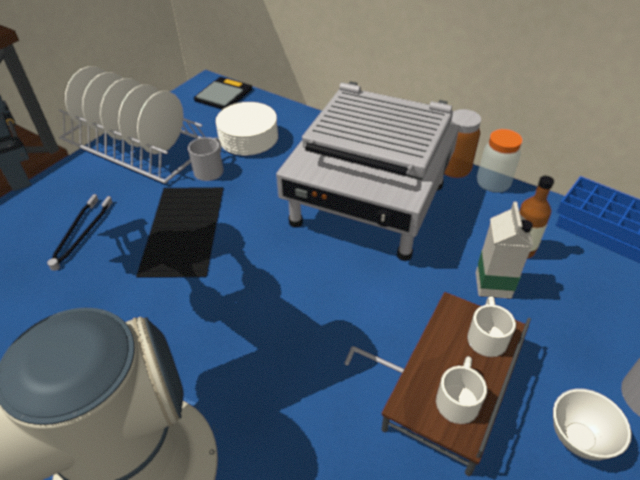

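View pics/top0.png

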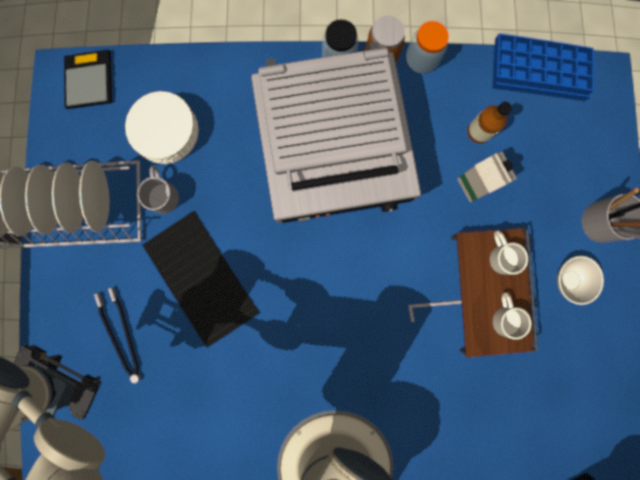

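The side view shows the hook rod coming out of the shelf at about (403,370), the bend at (352,348), and the grill's front panel from (282,190) to (410,222). The top view shows the rod from (461,302) to (411,305) with the leg down to (411,320). The mat's corners are near (145,245), (195,212), (258,312) and (208,346). Next I'll look closer at the grill and hook edges.

```bash
cat > h.py <<'E'
import numpy as np, cv2
from rig import arm
def ray(n,uv):
    c=arm.get_calibration(n);K=np.array(c["intrinsics"]);T=np.array(c["cam_to_world"])
    d=(np.array(uv,float)-K[:2,2])/[K[0,0],K[1,1]]; s=d.copy()
    for _ in range(20): s=d/(1+c["k1"]*(s@s))
    return T[:3,3],T[:3,:3]@np.r_[s,1]
def onz(n,uv,z):
    o,d=ray(n,uv);return o+d*(z-o[2])/d[2]
def tri(uvs,uvt):
    (a,d),(b,e)=ray("side",uvs),ray("top",uvt)
    s,t=np.linalg.lstsq(np.c_[d,-e],b-a,rcond=None)[0]
    p,q=a+s*d,b+t*e; return (p+q)/2,np.linalg.norm(p-q)
def proj(n,P):
    c=arm.get_calibration(n);T=np.array(c["cam_to_world"])
    p=T[:3,:3].T@(np.array(P)-T[:3,3]);s=p[:2]/p[2]
    return s*(1+c["k1"]*(s@s))*np.diag(c["intrinsics"])[:2]+np.array(c["intrinsics"])[:2,2]
def down(yaw):  # tool pointing down, jaw axis (tool y) at yaw deg+90, tool x along yaw
    a=np.radians(yaw);x=np.array([np.cos(a),np.sin(a),0]);z=np.array([0,0,-1.]);return np.c_[x,np.cross(z,x),z]
def snap(n,f,box=None,k=1):
    im=arm.snapshot(n)[:,:,::-1]
    if box: x0,y0,x1,y1=box;im=im[y0:y1,x0:x1]
    cv2.imwrite("pics/"+f,cv2.resize(im,None,fx=k,fy=k,interpolation=cv2.INTER_CUBIC))
E
python3 - <<'E'
import cv2
a=cv2.imread("pics/side0.png")[80:280,260:460];b=cv2.imread("pics/top0.png")[180:350,250:450]
a=cv2.resize(a,None,fx=4,fy=4,interpolation=2)[200:];cv2.imwrite("pics/s1.png",a)
cv2.imwrite("pics/t1.png",cv2.resize(b,None,fx=3.5,fy=3.5,interpolation=2))
from h import *
for n,img in(("top",cv2.imread("pics/top0.png")),):
    v=cv2.cvtColor(img,40)
    # mat: dark low-saturation region
    m=((img.max(2)<50)&(np.int32(img[:,:,0])-img[:,:,2]<15)).astype(np.uint8)*255
    m=cv2.morphologyEx(m,cv2.MORPH_OPEN,np.ones((9,9)))
    for c in cv2.findContours(m,0,2)[0]:
        if cv2.contourArea(c)>1500:
            r=cv2.minAreaRect(c);print(r,[onz("top",p,.004).round(3) for p in cv2.boxPoints(r)])
# hook
print("bend",onz("top",(411,305.5),.004),"exit",onz("top",(461,302),.004), tri((352,348),(411,305.5)))
E
```

```text
((199.8538055419922, 278.7725830078125), (119.98809814453125, 61.76653289794922), 57.2647705078125) [array([0.555, 0.492, 0.004]), array([0.64 , 0.359, 0.004]), array([0.387, 0.192, 0.004]), array([0.303, 0.322, 0.004])]
bend [ 0.40526792 -0.18917195  0.004     ] exit [ 0.41325421 -0.31623888  0.004     ] (array([ 0.40396041, -0.18665608,  0.00712204]), np.float64(0.004908985068790602))
```

View pics/s1.png

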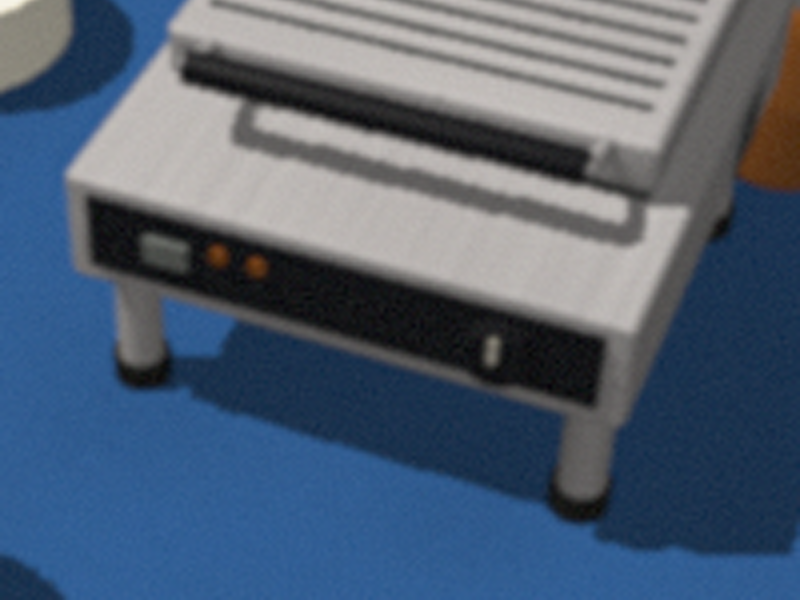

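View pics/t1.png

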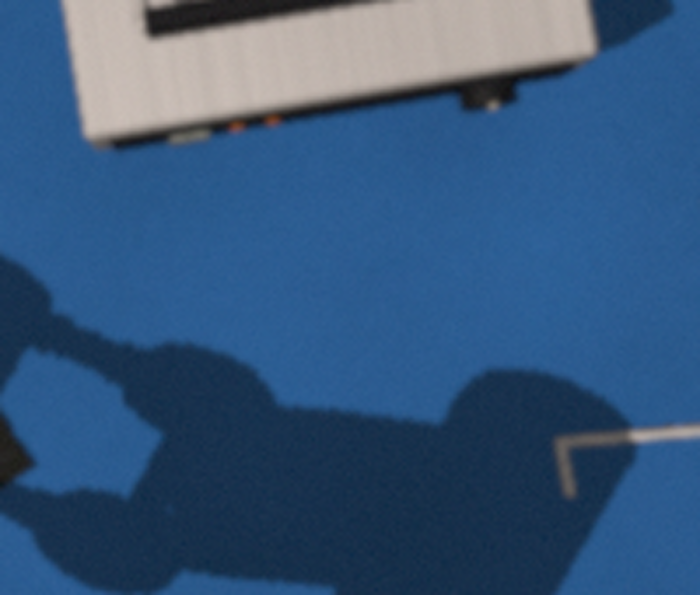

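```bash
python3 - <<'E'
from h import *
S=lambda u,v:((u+.5)/4-.5+260,(v+.5)/4-.5+130)
T=lambda u,v:((u+.5)/3.5-.5+250,(v+.5)/3.5-.5+180)
L,eL=tri(S(68,180),T(88,139));R,eR=tri(S(632,335),T(597,52));print("top corners",L,eL,R,eR)
bl,br=onz("side",S(78,272),.1),onz("side",S(615,420),.1)
fl,fr=onz("side",S(143,373),0),onz("side",S(579,506),0)
def pose(l,r,x,w,name):
    y=(l-r)[:2];d=np.linalg.norm(y);y/=d;xa=np.array([y[1],-y[0]]);m=(l+r)[:2]/2
    o=m-x*xa;print(name,"width",d,w,"yaw",np.degrees(np.arctan2(xa[1],xa[0])),"origin",o,"eye",o-.0855*xa)
pose(L,R,-.17,.33,"top");pose(bl,br,-.17,.33,"bot");pose(fl,fr,-.135,.28,"feet")
b,t,e=onz("top",T(561,442),.004),onz("top",T(571,497),.004),onz("top",T(700,429.5),.004)
print("bend",b,"tip",t,np.linalg.norm(b-t),"rod",e,"yaw",np.degrees(np.arctan2((b-e)[1],(b-e)[0])))
for uv in[(460,235),(467,356),(536,350)]: print("shelf",onz("top",uv,.07))
E
```

```text
top corners [0.60305421 0.13795874 0.17028304] 0.0009528439206094696 [ 0.6582075  -0.1823243   0.17127301] 0.00236470551599239
top width 0.3249970879531047 0.33 yaw 9.77060698570391 origin [0.79816502 0.00666689] eye [ 0.71390519 -0.00784279]
bot width 0.3206580999403491 0.33 yaw 10.669774682350955 origin [0.80278526 0.01235269] eye [ 0.71876351 -0.00347749]
feet width 0.28101379483360056 0.28 yaw 9.49221002321595 origin [0.79604219 0.00518007] eye [ 0.71171286 -0.00892003]
bend [ 0.40421182 -0.18646971  0.004     ] tip [ 0.36502781 -0.19352867  0.004     ] 0.039814765067867276 rod [ 0.4125677  -0.28716332  0.004     ] yaw 94.74371813612426
shelf [ 0.57691519 -0.29825833  0.07      ]
shelf [ 0.2874345 -0.3127855  0.07     ]
shelf [ 0.29828234 -0.48477601  0.07      ]
```

Measurements agree with the given sizes: mat 303×157 mm, feet 281 mm apart, about 118 mm of rod showing. Next: grip the rod and pull the hook out.

```bash
python3 - <<'E'
from h import *
yaw=94.7;d=np.array([np.cos(np.radians(yaw)),np.sin(np.radians(yaw)),0])
b=np.array([.4042,-.1865,0]);g=b-.06*d;R=down(yaw)
arm.grip(.05)
arm.move_to(g+[0,0,.16],R);arm.move_l(g+[0,0,.03],feed=.2);arm.move_l(g+[0,0,.002],feed=.04)
print(arm.current_force()); arm.grip(0.0);print("w",arm.current_width(),arm.current_force())
if .005<arm.current_width()<.012:
    arm.move_l(g+.19*d+[0,0,.003],feed=.1);print(arm.current_width(),arm.current_force())
    arm.grip(.05);p=arm.current_ee_pos();arm.move_l(np.array(p)+[0,0,.2],feed=.3)
    q=np.array([.35,.25,.25]);arm.move_to(q,down(120))
print(arm.current_t(),arm.current_joint_positions())
snap("top","top2.png",(250,150,570,390),2.5);snap("side","side2.png")
im=arm.snapshot("top");cv2.imwrite("pics/top2f.png",im[:,:,::-1])
E
```

```text
[ 0.55160175 -0.15421749 -0.2367744 ]
w 0.00729791438184226 [0.60238729 0.35106719 0.73376009]
0.006995139100232506 [-0.55934319  0.34835128 -0.71559496]
11.0083 [ 2.74863461e+01  1.01378312e+01  9.98268248e+01 -1.77712743e-02
  7.01059427e+01 -2.45466406e+00]
```

View pics/top2.png

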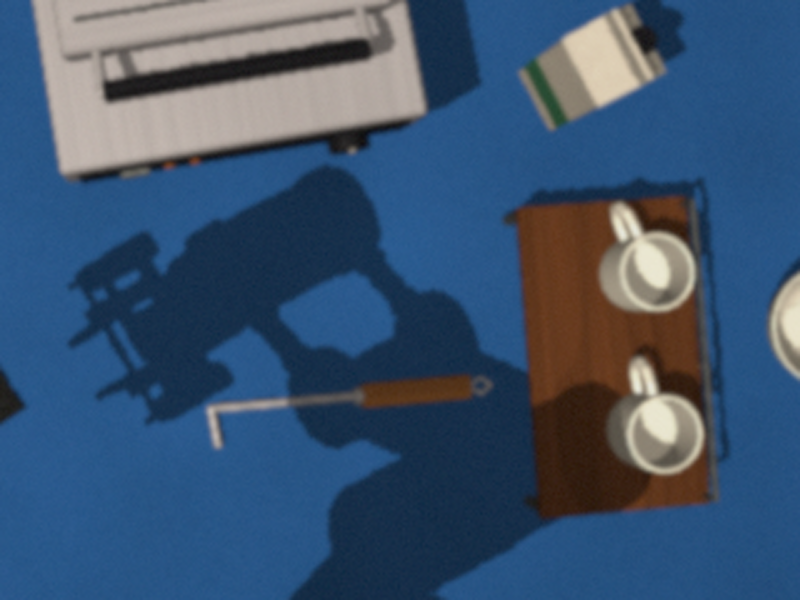

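The top view shows the hook fully out, with the handle at crop x 361–473, centre (417,391), and the bend at (212,408). The mugs haven't moved. Next: grip the handle and go to a pose in front of the grill.

```bash
cat >> h.py <<'E'
GY=9.7; EYE=np.array([.713,-.0083,.066])
def yv(y): a=np.radians(y);return np.array([np.cos(a),np.sin(a),0]),np.array([-np.sin(a),np.cos(a),0])
GR=.020   # grasp at hook x +20 mm
def tcp_for_leg(leg,yaw=GY): # hook handle frame pose -> TCP
    x,y=yv(yaw);return leg-(.203-GR)*x-.018*y+[0,0,.005-.007]
E
python3 - <<'E'
from h import *
T=lambda u,v:((u+.5)/2.5-.5+250,(v+.5)/2.5-.5+150)
f,r,b=onz("top",T(361,395.5),.018),onz("top",T(473,387),.018),onz("top",T(211,408.5),.004)
print(f,r,np.linalg.norm(f-r),b)
yaw=np.degrees(np.arctan2((b-r)[1],(b-r)[0]));x,y=yv(yaw);c=(f+r)/2;print("yaw",yaw,"c",c,"bend dist",(b-c)@x,(b-c)@y)
c=(c+(b-.205*x))/2;g=np.r_[c[:2],0]+GR*x;R=down(yaw)
arm.move_to(g+[0,0,.15],R);arm.move_l(g+[0,0,.03],feed=.2);arm.move_l(g+[0,0,.002],feed=.04)
arm.grip(0);w=arm.current_width();print("w",w,arm.current_force())
if .02<w<.028:
    arm.move_l(g+[0,0,.12],feed=.2)
    X,Y=yv(GY);p=tcp_for_leg(EYE-.145*X-.037*Y)
    arm.move_to(p+[0,0,.05],down(GY));arm.move_l(p,feed=.15)
    print(p,arm.current_ee_pos(),arm.current_width(),arm.current_force())
    L=EYE-.145*X-.037*Y
    for n in("side","top"): print(n,"expected leg",proj(n,L))
print(arm.current_t())
a=arm.snapshot("side")[:,:,::-1];t=arm.snapshot("top")[:,:,::-1]
cv2.imwrite("pics/c3.png",np.hstack([cv2.resize(a[150:300,250:400],None,fx=2.66,fy=4,interpolation=2)*1,cv2.resize(t[150:300,280:430],None,fx=2.66,fy=4,interpolation=2)]))
E
```

```text
[ 0.40026943 -0.14472403  0.018     ] [ 0.40811491 -0.25661404  0.018     ] 0.11216472489783838 [0.38673999 0.00296539 0.004     ]
yaw 94.70736818763176 c [ 0.40419217 -0.20066903  0.018     ] bend dist 0.20437977301073257 0.0006817095154598402
w 0.02384505161284095 [0.19630659 0.63279744 3.6549039 ]
[ 0.39895618 -0.11777821  0.064     ] [ 0.39883915 -0.11780392  0.06410335] 0.02358072373803149 [-0.47094875  0.52020293 -1.00330092]
side expected leg [348.62115077 251.03420153]
top expected leg [365.04841977 235.17556085]
17.625
```

View pics/c3.png

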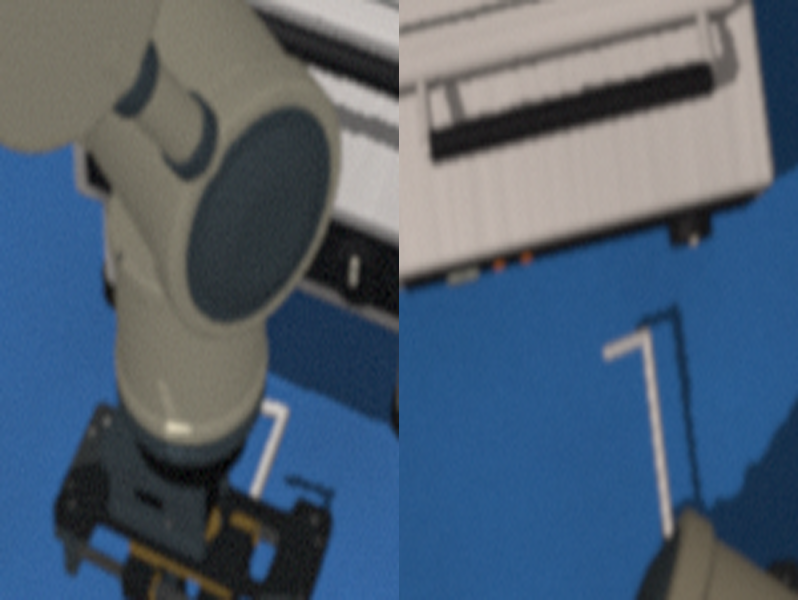

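```bash
python3 - <<'E'
from h import *
X,Y=yv(GY);L=EYE-.145*X-.037*Y;B=L-.018*Y
print("expected bend",B,proj("side",B),proj("top",B))
print(tri((356.4,251.8),(373.4,234)))
E
```

```text
expected bend [ 0.57933991 -0.08694465  0.066     ] [356.33666229 253.41855415] [372.44244124 233.92688105]
(array([ 0.57828359, -0.08808322,  0.07289665]), np.float64(0.001117672113327263))
```

The bend is where I expected, within about 1 mm in x and y. Height reads 2–7 mm high, so I'll lower it 3 mm. Then go in, enter the eye and test the pull.

```bash
python3 - <<'E'
from h import *
X,Y=yv(GY);dz=np.array([0,0,-.003])
F=lambda:np.array(arm.current_force())
def f(): v=F();return round(v@X,2),round(v@Y,2),round(v[2],2)
def go(a,b,feed=.08): arm.move_l(tcp_for_leg(EYE+a*X+b*Y)+dz,feed=feed);print(a,b,f())
print(f());go(-.145,-.041);go(-.07,-.041,.15);go(0,-.041)
go(0,-.02,.04);go(0,0,.04)
for a in(-.007,-.012,-.018,-.03): go(a,0,.03)
print(arm.current_width(),arm.current_t())
E
```

```text
(np.float64(-0.64), np.float64(0.67), np.float64(-1.27))
-0.145 -0.041 (np.float64(0.52), np.float64(-0.13), np.float64(-1.27))
-0.07 -0.041 (np.float64(0.83), np.float64(0.17), np.float64(-1.02))
0 -0.041 (np.float64(-0.96), np.float64(0.84), np.float64(-1.56))
0 -0.02 (np.float64(-0.62), np.float64(-0.19), np.float64(-1.42))
0 0 (np.float64(0.05), np.float64(0.82), np.float64(-0.87))
-0.007 0 (np.float64(0.12), np.float64(0.19), np.float64(-1.45))
-0.012 0 (np.float64(-0.24), np.float64(-0.26), np.float64(-1.75))
-0.018 0 (np.float64(0.11), np.float64(0.22), np.float64(-1.61))
-0.03 0 (np.float64(-0.41), np.float64(-0.19), np.float64(-2.11))
0.023942387020019454 22.575
```

```bash
python3 - <<'E'
from h import *
X,Y=yv(GY);dz=np.array([0,0,-.003])
arm.move_l(tcp_for_leg(EYE-.1*X)+dz,feed=.08)
v=np.array(arm.current_force());print(v@X,v@Y,v[2],arm.current_torque(),arm.current_t())
a=arm.snapshot("side")[:,:,::-1];t=arm.snapshot("top")[:,:,::-1]
cv2.imwrite("pics/c4.png",np.hstack([cv2.resize(x,(400,400),interpolation=2) for x in(a[150:270,280:400],t[150:270,300:420])]))
print(proj("side",EYE-.1*X),proj("top",EYE-.1*X))
E
```

```text
0.6526711666522987 -1.5023197666519346 -1.6328629350348716 [-0.02140724  0.20513908 -0.0523653 ] 23.6
[340.71533768 232.87634367] [346.60831956 219.26783645]
```

View pics/c4.png

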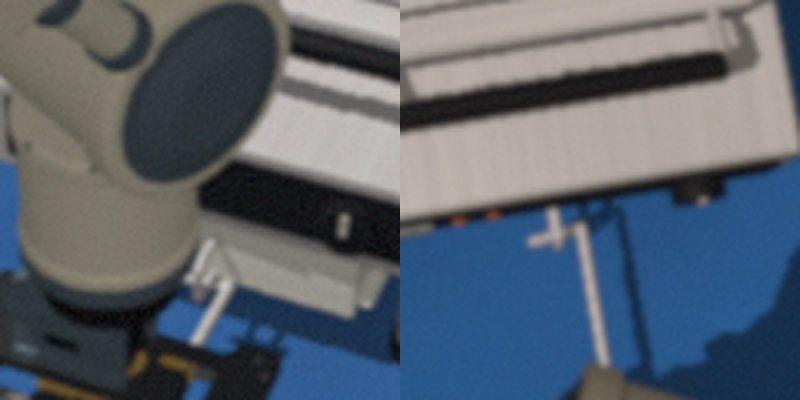

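The hook has caught: in the side half the loop is on the leg at about (210,265), and the tray's front wall shows just under the grill's front. Next: pull the rest of the way and unhook.

```bash
python3 - <<'E'
from h import *
X,Y=yv(GY);dz=np.array([0,0,-.003])
def go(a,b,feed=.08):
    arm.move_l(tcp_for_leg(EYE+a*X+b*Y)+dz,feed=feed);v=np.array(arm.current_force());print(a,b,(v@X).round(2),(v@Y).round(2),v[2].round(2))
go(-.119,0,.05)
go(-.1095,0,.05);go(-.1095,-.045,.08);go(-.15,-.06,.15)
print(arm.current_width(),arm.current_t())
a=arm.snapshot("side")[:,:,::-1];t=arm.snapshot("top")[:,:,::-1]
cv2.imwrite("pics/c5.png",np.hstack([cv2.resize(x,(400,400),interpolation=2) for x in(a[180:260,300:380],t[170:250,310:390])]))
E
```

```text
-0.119 0 0.16 -0.56 -2.04
-0.1095 0 -0.17 0.32 -1.62
-0.1095 -0.045 -0.02 -0.66 -1.14
-0.15 -0.06 0.37 0.01 -1.92
0.02388539333408366 25.725
```

View pics/c5.png

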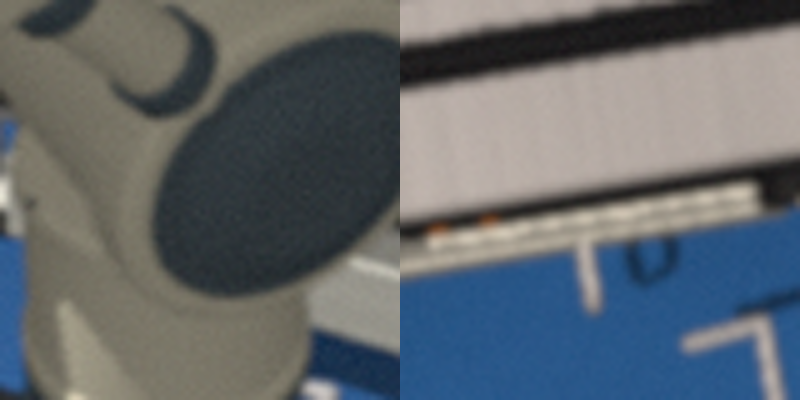

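```bash
python3 - <<'E'
from h import *
X,Y=yv(GY)
T=lambda u,v:((u-400+.5)/5-.5+310,(v+.5)/5-.5+170)
for z in(.052,.066,.08):
    p=onz("top",T(594,310),z)-EYE; print(z,"loop front: tray =",-(p@X)-.0195, "y",p@Y)
for z in(.046,.092):
    p=onz("top",T(590,248),z)-EYE; print(z,"wall: tray =",-(p@X)+.0135)
E
```

```text
0.052 loop front: tray = 0.10938717014047751 y -0.00013246066882279675
0.066 loop front: tray = 0.11041832628098265 y 0.0008308085508694263
0.08 loop front: tray = 0.11144948242148782 y 0.0017940777705616495
0.046 wall: tray = 0.11179622091045287
0.092 wall: tray = 0.11625250675666081
```

By two cues the tray is drawn out about 0.110 m (needs 0.098) and the eye is clear of the hook. Now lay the hook on the mat.

```bash
python3 - <<'E'
from h import *
M=33.8;X,Y=yv(M);c=np.array([.471,.341,0])-.067*X-.008*Y;g=c+GR*X
p=np.array(arm.current_ee_pos())
Xg,_=yv(GY);arm.move_l(np.r_[p[:2],.13],feed=.2)
arm.move_to([.37,.04,.13],down(M));arm.move_to(g+[0,0,.1],down(M))
arm.move_l(g+[0,0,.03],feed=.15);arm.move_l(g+[0,0,.0065],feed=.03)
print(arm.current_force(),arm.current_width())
arm.grip(.05);arm.move_l(g+[0,0,.2],feed=.2)
arm.move_to([.25,-.3,.28],down(-60))
print(arm.current_t())
cv2.imwrite("pics/f.png",arm.snapshot("top")[:,:,::-1]);cv2.imwrite("pics/fs.png",arm.snapshot("side")[:,:,::-1])
E
python3 - <<'E'
import cv2,numpy as np
t=cv2.imread("pics/f.png");s=cv2.imread("pics/fs.png")
cv2.imwrite("pics/fin.png",np.hstack([cv2.resize(t[150:390,110:430],(400,300),interpolation=2),cv2.resize(s[80:320,120:440],(400,300),interpolation=2)]))
E
```

```text
[-0.73832561 -0.37781631 -2.05107063] 0.023989286302033563
33.6833
```

View pics/f.png

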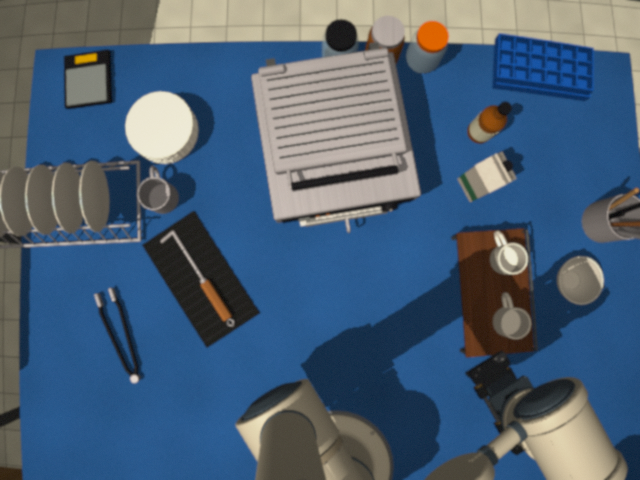

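View pics/fs.png

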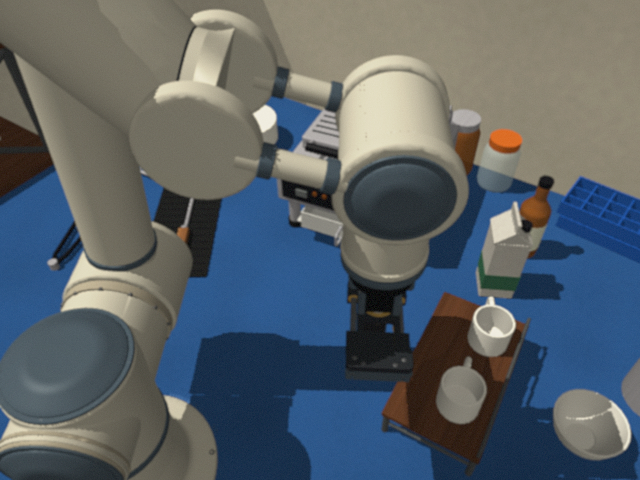

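The top view shows the hook lying wholly on the mat, from the leg at (167,238) to the ring at (231,322). The tray front and eye stand out past the grill at (347,220). The mugs, carton and jug are where they started, and in both views the arm is free of everything.

```bash
python3 -c "
from rig import arm
print(arm.current_force(),arm.current_dq());arm.sign_off()"
```

```text
[-0.08436284  0.57719645 -0.12504088] [-0.09297187 -0.00399207  0.01582713 -0.02957186  0.0633087   0.03825378]
the job is handed in; nothing more can be done
```

The crumb tray is drawn out and the hook is lying flat on the bar mat; I handed the job in at about 34 s of the 72 s allowed.

I slid the hook out from under the shelf by its rod, then took it by the handle. I caught the pull eye with it, drew the tray out, took the hook off and laid it down.

**Tray:** the last measurement, from the top picture, gave about 0.110 m out by the eye loop and 0.112–0.116 m by the front wall. It needs 0.098 m.

**Hook:** the final top picture shows all of it on the mat, leg and ring included. I judged that it lies flat from the top picture and the height at which I released it.

**Everything else:** the mugs, carton and jug look unmoved in the top picture. The arm was clear of everything, and the wrist force at hand-in was under 1 N.

**Checks that disagreed:**
- The force readings, taken after each pull step had stopped, never showed the tray's 3–5 N drag. I confirmed the catch from the pictures instead.
- Before going under the grill, the hook's bend measured about 7 mm too high. I lowered it 3 mm and the leg entered the eye without any noticeable contact force.

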